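Cradle the ring clamp and bring the magnifier over it

ROBOT

A 7-joint arm with a two-finger parallel gripper is mounted at the origin on the work surface. World frame = base frame: x ahead of the robot, y to its left, z up, the work surface at z = 0. Lengths are in mm, angles in rad, forces in N, time in s.
With the tool pointing down it reaches from about 350 to 775 mm from the base axis. Payload 3.1 kg.
Tool frame: the origin (TCP) lies on the mounting face of the last link; the fingertips stand 173 mm ahead of it and the grasp point (between the pads) lies 155 mm ahead of it; z points along the fingers, y is the line along which they close (so a half turn about z gives the same grasp; the last joint's range is limited). The gripper opens to 85 mm and grips with 20 to 120 N. Pads are 22 mm wide; open, the fingers measure 114 mm over their backs; the gripper's body (76 mm by 85 mm) begins 54 mm behind the grasp point. The pads swing forward as they close: fully open they stand 13 mm farther back than shut.
Start: joints at [1.145, 0.311, 0.014, 1.512, -0.004, 1.319, -0.027], TCP at [205.981, -509.985, 404.704] pointing down, gripper open.
Joint ranges: [-2.7, 2.7], [-0.3, 1.91], [-1.27, 1.3], [0.12, 2.57], [-1.44, 4.58], [0.2, 2.03], [-3.05, 3.05]. Speed limits (rad/s): [2.79, 2.79, 3.14, 3.14, 3.14, 3.14, 3.14].

INTERFACE

Orientations are given as a unit quaternion [w, x, y, z].
In Python, from bench import robot, eyes gives the robot as it stands.
- The arm moves only by the tool drive_tool, never from a script. Its argument "commands" is a list of rows, each a list of 6 numbers: the shift along the tool's x, y, z as a fraction of full scale, then the turn, a rotation vector about the tool's x, y, z as a fraction of full scale. A call has 1 to 10 rows; each row is the pose to reach, as a shift and turn from the pose commanded when the call began, along the tool's axes at that moment; what a row does not reach only later rows make up. Full scale, the value 1, is 30 cm for a shift and 45 degrees for a turn. A row lasts 1/12 s, in which the tool goes at most 41.7 mm and 7.16 degrees, less where a joint would pass 70% of its speed; a pose out of reach is approached as far as the arm can. A call with a number of a shift or a turn outside -1 to 1 is refused whole. A call with a gripper value outside its range is refused whole. "hand" is the closure, from -1 (fully open) to 1 (shut), set as the call begins (left out, the last holds). The fingers move at their own pace and stop on an object; "force" is the grip in N (left out, the last holds). Time passes only in rows, so rows that repeat a pose let the fingers close. It gives the time, the measured TCP pose, the force, the opening and the grip force at its end, in the units of the state.
- robot.get_state(): the state, without advancing time (a new reading comes with each control period).
- eyes.get_image(name): name is "scene" or "top" or "wrist"; returns (picture, depth): 420x560x3 uint8, red, green, blue; 420x560 float32, mm along the optical axis (not along the pixel's ray), 0 where there is no reading.
- eyes.calibration(name): a dict with "intrinsics" (3x3 intrinsics, pixels), "k1" (the pictures are not rectified: a ray, as slopes to the right and down, at radius r is drawn at 1 + k1 r^2 times it, then the intrinsics apply), "R" (3x3) and "t" (3): a world point X has camera coordinates R X + t; the wrist camera has in their place "mount" (4x4, takes a point from camera to tool coordinates, whose origin is the TCP and whose axes are the flange's). Camera axes: x right, y down, z forward; pixel columns grow to the right and rows downward; lengths in mm; the calibration is good to about 2 mm. A picture is of the moment at which its call begins: read the wrist's pose just before it. calibration takes no time and is no camera call.
- robot.job_done(): hands the job in; it is judged then, once.
The state is a dict: "time_s": time; "joint_positions": joint angles; "joint_vel": joint speeds; "effort": joint torques, N m; "ee_pos": TCP position; "tool_rot": TCP orientation; "ft_force": force on the tool from outside, world axes, zero at the start; "moment": the same for the moment, N m; "finger_gap": opening from 0.0 (shut) to 1.0 (fully open); "finger_force": force on a finger pad.
Only numpy, scipy, OpenCV 4.12 (cv2) and the standard library are available. Lean on these libraries where they do the work, as an engineer would, in place of code of your own. Each camera call takes 0.05 s, during which the arm holds its last target. There are 200 camera calls.

TASK

Prepare the stone check: lay the blue-handled ring clamp gently, without dropping it, fully down in the aluminium cradle, its brass collar between the two close-set forks and its stone end under where the lens comes. Then tilt the magnifier head down until it is level over the stone, and let go. Leave everything else on the bench where it is.

Things in the scene. Friction and masses are not known exactly. Their poses are not given: they have to be found in the camera images.
- clamp_blue: Ring clamp with a BLUE handle, loose on the table, 110 g: square bar 22 mm wide and high, 150 mm long, a gold ring and blue stone reaching to x = +97 mm. Origin: centre of the underside; x along the bar towards the stone (tail x = -75 mm), z up. Brass collar at x = +40 mm: 10 mm long, 42 mm wide with side wings, flush underneath. Grip across the handle, x -40 to +20 mm.
- clamp_blue_collar (a point): Centre of the blue clamp's collar, 11 mm above its underside.
- clamp_blue_stone (a point): The blue clamp's stone, 92 mm ahead of its origin along x, 11 mm above its underside.
- clamp_blue_grip (a point): A good grip point on the blue clamp's handle: x = -10 mm, 11 mm above its underside.
- clamp_orange: The same ring clamp with an ORANGE handle and amber stone: a bystander, not to be moved. Which of the two lies nearer the robot varies.
- station: Fixed station, origin on the table under the cradle. Dark base plate 12 mm thick, x -65 to +145, y -90 to +125 mm; magnifier post at x +115, y +80 mm. The cradle runs along y through the origin: the clamp lies in it with its x along station y (stone to +y), its origin then at station (0, 0, 45 mm). Forks: see cradle_slot.
- cradle_slot (a point): Where the seated collar's centre lies: station (0, 40, 56 mm). Three aluminium forks 8 mm thick stand at station y = -50, +28, +52 mm; the collar goes in the 16 mm gap between the last two, the fingers in the 70 mm between the first two. Notch floors 45 mm above the table, centred on x = 0, about 29 mm wide, flaring to 40 mm at the top, 69 mm high.
- magnifier (a joint): Tilt of the magnifier head in rad: 0 = level, reaching from the post towards station -x over the cradle; positive = raised (pi/2 = upright); range -0.6 to 1.9, no stop at level. A friction hinge (about 0.4 N m) that stays where it is left.
- magnifier_hinge (a point): Tilt axis of the magnifier head, parallel to station y: station (115, 80, 150 mm).
- magnifier_lens (a point): Centre of the lens, 100 mm from the hinge: a white ring of 90 mm outer diameter, 14 mm thick, with a clear glass disc.
- magnifier_tab (a point): Centre of the red grip tab at the head's free end, 160 mm from the hinge (tab from 141 to 175 mm): 30 mm wide along the hinge direction, 10 mm thick. Its z axis is normal to the lens, pointing up when level. It can be pinched, or pushed down from its back (upper) face.
- dish: White round sorting dish with ten wells, 90 mm diameter, 14 mm high; bystander, origin under its centre.
- tweezers: Brass tweezers, 135 mm long, 6 mm high, lying roughly along x; bystander.
- bottle: Clear bottle with blue cap, 72 mm diameter, 200 mm high; bystander, origin under its centre.
- ring_box: Closed red ring box, 64 x 64 x 44 mm; bystander.
- loupe: Small loupe, black eyepiece 35 mm high on a steel cover, 75 mm long; bystander.
Not all that is in view belongs to the job. What is meant by the clamp_blue is not pink or purple, and is the larger of those in its own colour.

How it is judged:
By the outcome, as a careful person would: the job done as asked, in the order asked, and still so for the second after the job is handed in, with the robot touching nothing.
It also fails if it takes over 53 s, if anything falls off the work surface, if the arm or the gripper's body presses on something with over 40 N, if the wrist force passes 120 N, or if a joint passes its speed limit or range.

## Working session

There is one attempt and no reset: what is moved stays moved. The work goes in short steps, Python scripts to look and compute and a tool call to move; the robot and the scene stay as the last step left them, time stands still between calls to the robot, and variables do not carry over. Pictures are saved under pics/ and viewed, at most 10 in all, crops included, and the job is handed in when it is done.

Besides the shell and the picture viewer there is one more tool, called after "Call:" as name(argument=value, ...), one argument or row to a line, values as JSON. drive_tool: Moves the arm, as the interface text tells. Shift numbers are shares of 30 cm and turn numbers shares of 45 degrees, none past 1 either way. Its arguments: {"type":"object","properties":{"commands":{"type":"array"},"hand":{"type":"number"},"force":{"type":"number"}},"required":["commands"]}

```bash
mkdir -p pics; ls
cat > h.py <<'E'
import numpy as np, cv2
from bench import robot, eyes
from scipy.spatial.transform import Rotation as Rn
def rot(q): return Rn.from_quat([q[1],q[2],q[3],q[0]])
def cam(name,st=None):
    c=eyes.calibration(name); K=np.array(c["intrinsics"]); k1=c["k1"]
    if "mount" in c:
        M=np.array(c["mount"]); T=np.eye(4); T[:3,:3]=rot(st["tool_rot"]).as_matrix(); T[:3,3]=st["ee_pos"]
        W=T@M; return K,k1,W[:3,:3],W[:3,3]
    R=np.array(c["R"]); t=np.array(c["t"]); return K,k1,R.T,-R.T@t
def rays(C,uv):
    K,k1,R,o=C; uv=np.atleast_2d(np.asarray(uv,float))
    p=np.c_[(uv[:,0]-K[0,2])/K[0,0],(uv[:,1]-K[1,2])/K[1,1]]
    q=p.copy()
    for _ in range(20): q=p/(1+k1*(q**2).sum(1,keepdims=True))
    return np.c_[q,np.ones(len(q))]
def on_plane(C,uv,z):
    d=rays(C,uv)@C[2].T; o=C[3]; s=(z-o[2])/d[:,2]; return o+d*s[:,None]
def pts(C,dep):
    v,u=np.mgrid[0:dep.shape[0],0:dep.shape[1]]
    r=rays(C,np.c_[u.ravel(),v.ravel()])
    P=(r*dep.reshape(-1,1))@C[2].T+C[3]; return P.reshape(*dep.shape,3)
def snap(name,save=None):
    st=robot.get_state(); im,d=eyes.get_image(name)
    if save: cv2.imwrite("pics/"+save,im[:,:,::-1]); np.savez("pics/"+save[:-4]+".npz",im=im,d=d,C=np.array(cam(name,st),dtype=object))
    return im,d,cam(name,st)
def move(target_p,target_R=None):
    "shift/turn in tool units from current pose to target"
    st=robot.get_state(); r=rot(st["tool_rot"])
    s=r.inv().apply(np.array(target_p)-st["ee_pos"])/300
    t=(r.inv()*target_R).as_rotvec()/(np.pi/4) if target_R is not None else np.zeros(3)
    return np.round(np.r_[s,t],4).tolist()
E
python3 - <<'E'
from h import *
print({k:np.round(v,3).tolist() if not isinstance(v,float) else v for k,v in robot.get_state().items()})
a=snap("scene","s0.png"); b=snap("top","t0.png"); print(a[2][3],b[2][3])
w=snap("wrist","w0.png")
E
```

```text
pics
{'time_s': 0.0, 'joint_positions': [1.145, 0.312, 0.014, 1.513, -0.004, 1.319, -0.027], 'joint_vel': [0.001, -0.0, 0.001, 0.0, -0.003, -0.002, 0.001], 'effort': [0.0, -37.991, 0.146, -23.059, 0.012, 0.014, -0.0], 'ee_pos': [205.839, -509.685, 403.613], 'tool_rot': [-0.001, 0.982, 0.191, -0.0], 'ft_force': [0.668, 0.006, 0.115], 'moment': [-0.056, -0.021, 0.024], 'finger_force': 0.0, 'finger_gap': 0.9999183026351897}
[1497.0849344  -120.42950378 1562.06698169] [ 470.20227826  -44.2557532  1523.93816971]
```

View pics/s0.png

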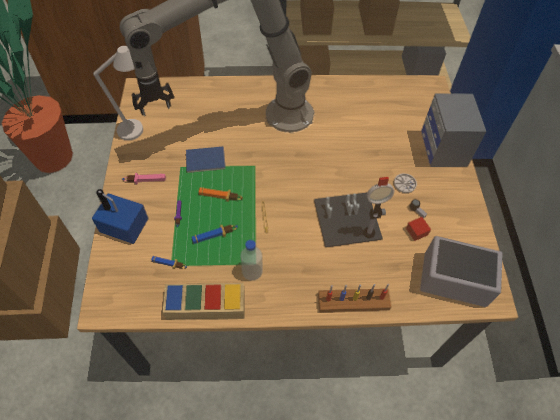

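View pics/t0.png

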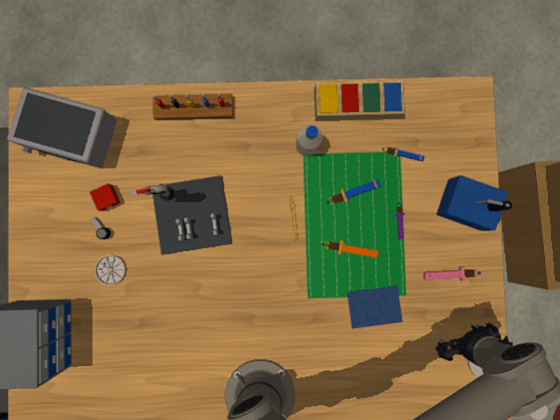

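The scene picture shows robot base top centre, a green mat with clamps, and the station at right, its magnifier raised. Candidates for the blue clamp, in top-view pixels:
- large blue on the mat (355,192)
- small blue (403,154)
- purple (400,221)
- pink (452,274)
- orange bystander (352,250)

By the description I choose the large blue at (355,192). Next, one close crop to check it.

Run:
```python
from h import *
im=cv2.imread("pics/t0.png")
a=cv2.resize(im[140:270,300:430],(400,400),interpolation=3); b=cv2.resize(im[165:265,130:240],(400,364),interpolation=3)
o=np.zeros((400,800,3),np.uint8); o[:,:400]=a;o[:364,400:]=b; cv2.imwrite("pics/c0.png",o)
z=np.load("pics/t0.npz",allow_pickle=True); C=cam("top")
P=pts(C,z["d"]); im=z["im"]; h=cv2.cvtColor(im,cv2.COLOR_RGB2HSV)
print("mat z",np.median(P[220:240,330:345,2]),"table",np.median(P[230:250,260:280,2]))
m=cv2.inRange(h,(105,130,60),(125,255,255)); n,l,s,c=cv2.connectedComponentsWithStats(m)
for i in range(1,n):
    if s[i,4]>25: 
        v,u=np.where(l==i); r=cv2.minAreaRect(np.c_[u,v].astype(np.float32)); print(s[i],c[i].round(1),r, np.median(P[v,u],0).round(1))
```

```text
mat z 1.802147646405615 table 1.051577912651851
[384  83  18  28 446] [392.4  96.6] ((392.4584045410156, 96.50171661376953), (27.601049423217773, 16.027759552001953), 87.61405944824219) [ 868.2 -413.5   74.7]
[203  99   6   8  29] [205.8 102.5] ((205.7000274658203, 102.40001678466797), (8.497057914733887, 3.5777084827423096), 63.43495178222656) [865.5 134.3  78.7]
[306 126  12  12 108] [311.6 131.5] ((311.6499938964844, 131.5500030517578), (10.435514450073242, 11.384199142456055), 18.43494987487793) [ 744.8 -161.4  200. ]
[397 150  23  10 110] [408.3 154.7] ((408.2059326171875, 154.6764678955078), (22.55581283569336, 4.6081767082214355), 14.03624439239502) [ 704.6 -470.3   17.3]
[ 437  176   71   54 2241] [471.1 201.8] ((472.3500061035156, 202.45001220703125), (60.399497985839844, 43.63943099975586), 18.434947967529297) [ 554.6 -619.5   99.4]
[345 181  30  17 196] [359.5 189.6] ((359.4827575683594, 189.70687866210938), (6.870728492736816, 30.0826473236084), 68.19859313964844) [ 601.5 -316.1   22.7]
[ 348  286   54   42 1579] [374.4 306.8] ((374.3289794921875, 306.5223083496094), (35.35271072387695, 49.49378967285156), 82.56858825683594) [ 250.4 -348.1   15.9]
[ 64 302   7  32 157] [ 66.3 317.9] ((67.0, 317.5), (31.0, 6.0), 90.0) [246.8 557.5  44.1]
[ 48 307   8  35 205] [ 51. 324.] ((51.5, 324.0), (34.0, 7.0), 90.0) [248.9 557.5 146.4]
[ 64 335   7  33 153] [ 66.6 350.9] ((67.0, 351.0), (32.0, 6.0), 90.0) [150.2 557.4  42.1]
[ 48 342   8  36 215] [ 51.3 359.3] ((51.5, 359.5), (35.0, 7.0), 90.0) [153.9 557.6 144.9]
```

View pics/c0.png

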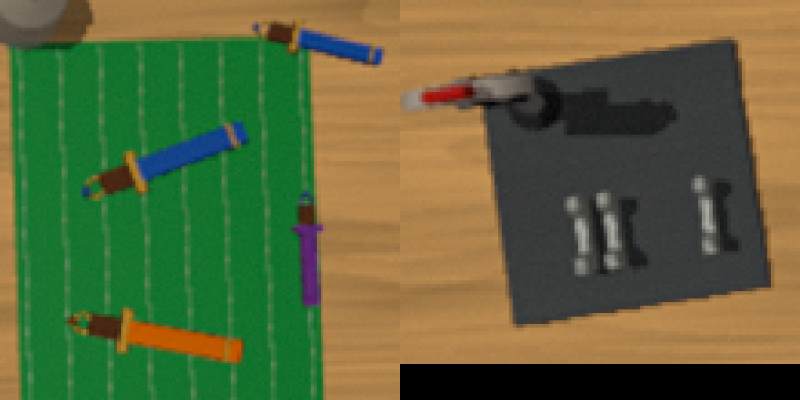

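The crop confirms it: the large blue clamp on the mat has its collar at about (345,196) and its stone at (328,202), so the stone points to world +y. The station's close forks are on the +y side and the post towards +x, with the head raised. Next come coarse poses.

Run:
```python
from h import *
z=np.load("pics/t0.npz",allow_pickle=True); C=cam("top"); im=z["im"]; P=pts(C,z["d"])
h=cv2.cvtColor(im,cv2.COLOR_RGB2HSV)
# plate
m=((im.max(2)<75)).astype(np.uint8); m[:,:145]=0;m[:,240:]=0;m[:170]=0;m[262:]=0
m=cv2.morphologyEx(m,cv2.MORPH_CLOSE,np.ones((9,9)))
c=max(cv2.findContours(m,0,1)[0],key=cv2.contourArea)
w=on_plane(C,c[:,0,:],12)[:,:2].astype(np.float32); r=cv2.minAreaRect(w); print("plate",r,cv2.boxPoints(r).round(1).tolist())
# blue clamp: everything above mat in region
Z=P[...,2]; mm=np.zeros(Z.shape,bool); mm[176:210,322:385]=1
g=mm&(h[...,0]>100)&(h[...,0]<128)&(h[...,1]>110)&(h[...,2]>50)
n,l,s,cc=cv2.connectedComponentsWithStats(g.astype(np.uint8)); i=1+s[1:,4].argmax()
v,u=np.where(l==i); q=on_plane(C,np.c_[u,v],23.5)[:,:2]; r=cv2.minAreaRect(q.astype(np.float32)); print("handle",r,np.median(Z[l==i]))
nm=mm&~((h[...,0]>45)&(h[...,0]<85))
n,l,s,cc=cv2.connectedComponentsWithStats(nm.astype(np.uint8)); i=1+s[1:,4].argmax()
v,u=np.where(l==i); q=on_plane(C,np.c_[u,v],20)[:,:2]; print("clamp",cv2.minAreaRect(q.astype(np.float32)))
# red tab
for nme in ("top","scene"):
  zz=np.load(f"pics/{nme[0]}0.npz",allow_pickle=True);C2=cam(nme);P2=pts(C2,zz["d"]);h2=cv2.cvtColor(zz["im"],cv2.COLOR_RGB2HSV)
  rd=((h2[...,0]<6)|(h2[...,0]>174))&(h2[...,1]>150)&(h2[...,2]>90)&(P2[...,2]>60)&(P2[...,1]>100)&(P2[...,0]<780)
  n,l,s,cc=cv2.connectedComponentsWithStats(rd.astype(np.uint8))
  for i in range(1,n):
    if s[i,4]>8: print(nme,s[i],P2[l==i].min(0).round(),P2[l==i].max(0).round(),np.median(P2[l==i],0).round(1))
c=eyes.calibration("wrist"); print(np.array(c["mount"]).round(3).tolist(),np.array(c["intrinsics"]).round(1).tolist())
```

```text
plate ((538.938232421875, 199.85604858398438), (206.5657501220703, 229.6805877685547), 7.691080570220947) [[421.20001220703125, 299.79998779296875], [452.0, 72.19999694824219], [656.7000122070312, 99.9000015258789], [625.9000244140625, 327.5]]
handle ((602.099365234375, -315.9903259277344), (21.141530990600586, 91.67253112792969), 19.01569175720215) 22.548297256751994
clamp ((592.5318603515625, -297.13092041015625), (42.65802764892578, 173.118896484375), 14.431366920471191)
top [136 189  12   4  39] [583. 248. 298.] [590. 275. 330.] [586.1 261.5 324.3]
scene [380 177   8   7  29] [585. 247. 301.] [599. 273. 328.] [592.7 256.7 320.1]
[[0.001, -0.946, -0.323, 83.722], [1.0, 0.0, 0.001, 0.086], [-0.001, -0.323, 0.946, 31.558], [0.0, 0.0, 0.0, 1.0]] [[291.8, 0.0, 279.9], [0.0, 291.8, 210.9], [0.0, 0.0, 1.0]]
```

```bash
cat >> h.py <<'E'
def down(yaw): return Rn.from_euler('z',yaw,degrees=True)*Rn.from_euler('x',180,degrees=True)
E
python3 - <<'E'
from h import *
print(move([400,-410,360],down(65)))
print(Rn.from_matrix(down(0).as_matrix()).as_quat())
E
```

```text
[0.7244, -0.0657, 0.1463, -0.0023, -0.0008, -0.9556]
[1.000000e+00 0.000000e+00 0.000000e+00 6.123234e-17]
```

Call:
drive_tool(
  commands=[
    [0.72, -0.066, 0.146, -0.002, -0.001, -0.956],
    [0.72, -0.066, 0.146, -0.002, -0.001, -0.956],
    [0.72, -0.066, 0.146, -0.002, -0.001, -0.956],
    [0.72, -0.066, 0.146, -0.002, -0.001, -0.956],
    [0.72, -0.066, 0.146, -0.002, -0.001, -0.956],
    [0.72, -0.066, 0.146, -0.002, -0.001, -0.956],
    [0.72, -0.066, 0.146, -0.002, -0.001, -0.956],
  ],
)

```text
time_s: 0.73
ee_pos: [403.6, -406.1, 359.3]
tool_rot: [-0.001, 0.84, 0.543, 0.002]
ft_force: [-0.0, -0.0, 0.7]
finger_gap: 1.001
finger_force: 0.0
```

Run:
```python
from h import *
print(move([600,-312,310],down(109)))
```

```text
[0.5538, 0.4684, 0.167, 0.0026, -0.0046, -0.96]
```

Call:
drive_tool(
  commands=[
    [0.55, 0.47, 0.165, 0.003, -0.005, -0.96],
    [0.55, 0.47, 0.165, 0.003, -0.005, -0.96],
    [0.55, 0.47, 0.165, 0.003, -0.005, -0.96],
    [0.55, 0.47, 0.165, 0.003, -0.005, -0.96],
    [0.55, 0.47, 0.165, 0.003, -0.005, -0.96],
    [0.55, 0.47, 0.165, 0.003, -0.005, -0.96],
    [0.55, 0.47, 0.165, 0.003, -0.005, -0.96],
    [0.55, 0.47, 0.165, 0.003, -0.005, -0.96],
    [0.55, 0.47, 0.165, 0.003, -0.005, -0.96],
    [0.55, 0.47, 0.165, 0.003, -0.005, -0.96],
  ],
)

```text
time_s: 1.57
ee_pos: [594.6, -323.5, 311.9]
tool_rot: [0.001, 0.589, 0.808, -0.004]
ft_force: [0.0, -0.5, 0.7]
finger_gap: 1.001
finger_force: 0.0
```

Run:
```python
from h import *
im,d,C=snap("wrist","w1.png")
print(robot.get_state()["joint_positions"])
P=pts(C,d); np.save("pics/w1P.npy",P); print(np.median(P[...,2][d>0]))
h=cv2.cvtColor(im,cv2.COLOR_RGB2HSV)
m=cv2.inRange(h,(105,130,50),(125,255,255)); n,l,s,c=cv2.connectedComponentsWithStats(m)
for i in range(1,n):
    if s[i,4]>60: 
        v,u=np.where(l==i); q=on_plane(C,np.c_[u,v],23.5)[:,:2]; print(s[i],cv2.minAreaRect(q.astype(np.float32)),np.median(P[l==i],0).round(1))
```

```text
[ 0.6868796   0.66048683 -0.37677186  1.24284179  0.24629324  1.2811726
  0.6251664 ]
0.2363871623069258
[286  77  10  11  87] ((569.7343139648438, -221.66453552246094), (7.345822811126709, 7.669494152069092), 18.24174690246582) [ 569.8 -220.7   13.9]
[ 280  149   25   97 2214] ((602.9542846679688, -316.36199951171875), (21.133941650390625, 92.36814880371094), 18.842802047729492) [ 602.3 -313.5   21.2]
[283 251  21   9 175] ((622.1944580078125, -369.9996337890625), (19.75019645690918, 8.839051246643066), 18.003881454467773) [ 623.1 -371.2   21.2]
[310 319  49  42 900] ((698.8709106445312, -461.9691162109375), (66.89723205566406, 24.042152404785156), 73.99971771240234) [ 704.4 -466.9   15.7]
[512 358  43  34 637] ((968.513671875, -430.204833984375), (35.01478576660156, 85.18634033203125), 60.05772399902344) [ 893.5 -397.5   73.6]
[199 365  15  12  63] ((572.0217895507812, -550.1546020507812), (8.98105239868164, 19.964996337890625), 67.43855285644531) [ 574.2 -568.7    7.7]
[112 385  42  35 834] ((486.38629150390625, -643.2664184570312), (59.80612564086914, 64.33717346191406), 23.010730743408203) [ 507.8 -585.4   62.6]
```

View pics/w1.png

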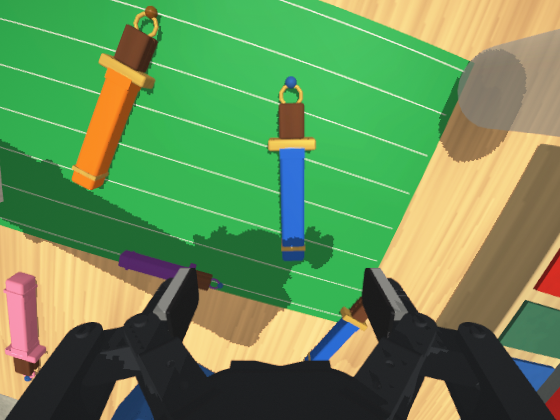

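The clamp is in the middle of the view: stone (291,83), collar (291,144), tail (292,258). The yaw is about 109°.

Run:
```python
from h import *
z=np.load("pics/w1.npz",allow_pickle=True); im=z["im"]; C=z["C"]; h=cv2.cvtColor(im,cv2.COLOR_RGB2HSV)
a=np.radians(108.84); u=np.array([np.cos(a),np.sin(a)]); n=np.array([-u[1],u[0]])
def rep(name,m,zz):
    v,x=np.where(m); q=on_plane(C,np.c_[x,v],zz)[:,:2]; s=q@u; t=q@n; lo,hi=np.percentile(s,[1,99]); print(name,"s",lo.round(1),hi.round(1),((lo+hi)/2).round(1),"t",t.min().round(1),t.max().round(1),((t.min()+t.max())/2).round(1))
box=np.zeros(h.shape[:2],bool)
blue=(h[...,0]>103)&(h[...,0]<127)&(h[...,1]>120)
b=box.copy(); b[70:95,280:302]=1; rep("stone(92)",b&blue,12.5)
b=box.copy(); b[148:265,275:310]=1; rep("handle",b&blue,23.5)
gold=(h[...,0]>15)&(h[...,0]<32)&(h[...,1]>110)
b=box.copy(); b[135:154,262:320]=1; rep("collar(40) z23.5",b&gold,23.5)
b=box.copy(); b[95:260,275:310]=1
g=np.array([602.7,-314.5]); print("s,t of planned grip",g@u,g@n)
```

```text
stone(92) s -396.9 -388.9 -392.9 t -471.8 -464.1 -468.0
handle s -555.4 -448.8 -502.1 t -479.2 -457.9 -468.5
collar(40) z23.5 s -448.7 -438.0 -443.4 t -488.6 -447.8 -468.2
s,t of planned grip -492.27816538053855 -468.8493872125368
```

Run:
```python
from h import *
a=np.radians(108.84); u=np.array([np.cos(a),np.sin(a)]); n=np.array([-u[1],u[0]])
g=-494*u-468.2*n; print(g); print(robot.get_state()["ee_pos"])
print(move([*g,220],down(108.84))); print(move([*g,178],down(108.84)))
```

```text
[ 602.64143036 -316.33929003]
[ 594.68807314 -323.22926057  312.05872266]
[0.0157, 0.0338, 0.3066, -0.0063, 0.0083, -0.0205]
[0.0166, 0.0345, 0.4466, -0.0063, 0.0083, -0.0205]
```

Call:
drive_tool(
  commands=[
    [0.016, 0.034, 0.16, -0.006, 0.008, -0.02],
    [0.016, 0.034, 0.307, -0.006, 0.008, -0.02],
    [0.016, 0.034, 0.307, -0.006, 0.008, -0.02],
    [0.016, 0.034, 0.307, -0.006, 0.008, -0.02],
    [0.016, 0.034, 0.307, -0.006, 0.008, -0.02],
  ],
)

```text
time_s: 2.03
ee_pos: [603.9, -314.8, 220.0]
tool_rot: [-0.0, 0.581, 0.814, 0.001]
ft_force: [0.6, -1.0, 0.9]
finger_gap: 0.999
finger_force: 0.0
```

```bash
cat >> h.py <<'E'
def nose():
    s=robot.get_state(); r=rot(s["tool_rot"]); e=r.as_matrix(); print("t",round(s["time_s"],2),"pos",np.round(s["ee_pos"],1),"yaw",np.degrees(np.arctan2(e[1,0],e[0,0])).round(2),"z",e[:,2].round(4),"F",np.round(s["ft_force"],1),"gap",round(s["finger_gap"]*85,1)); return s
E
python3 - <<'E'
from h import *
nose()
print(move([602.6,-316.3,178],down(108.84)))
E
```

```text
t 2.03 pos [ 603.9 -314.8  220. ] yaw 109.0 z [ 2.0e-04  1.2e-03 -1.0e+00] F [ 0.6 -1.   0.9] gap 84.9
[-0.0036, -0.0058, 0.14, 0.0007, -0.0013, 0.0035]
```

Call:
drive_tool(
  commands=[
    [-0.004, -0.006, 0.07, 0, 0, 0.003],
    [-0.004, -0.006, 0.12, 0, 0, 0.003],
    [-0.004, -0.006, 0.14, 0, 0, 0.003],
    [-0.004, -0.006, 0.14, 0, 0, 0.003],
    [-0.004, -0.006, 0.14, 0, 0, 0.003],
  ],
)

```text
time_s: 2.45
ee_pos: [603.8, -315.8, 179.4]
tool_rot: [0.001, 0.581, 0.814, 0.001]
ft_force: [-0.8, 0.3, 0.9]
finger_gap: 0.996
finger_force: 0.0
```

Run:
```python
from h import *
nose()
```

```text
t 2.45 pos [ 603.8 -315.8  179.4] yaw 108.94 z [ 3.5e-03  5.0e-04 -1.0e+00] F [-0.8  0.3  0.9] gap 84.7
```

Call:
drive_tool(
  commands=[
    [0, 0, 0.004, 0, 0, 0],
    [0, 0, 0.004, 0, 0, 0],
    [0, 0, 0.004, 0, 0, 0],
    [0, 0, 0.004, 0, 0, 0],
    [0, 0, 0.004, 0, 0, 0],
    [0, 0, 0.004, 0, 0, 0],
    [0, 0, 0.004, 0, 0, 0],
    [0, 0, 0.004, 0, 0, 0],
    [0, 0, 0.004, 0, 0, 0],
    [0, 0, 0.004, 0, 0, 0],
  ],
  hand=1,
  force=40,
)

```text
time_s: 3.28
ee_pos: [603.3, -315.3, 176.4]
tool_rot: [0.0, 0.581, 0.814, 0.001]
ft_force: [0.6, 0.3, 2.8]
finger_gap: 0.249
finger_force: 39.6
```

Call:
drive_tool(
  commands=[
    [0, 0, 0, 0, 0, 0],
    [0, 0, 0, 0, 0, 0],
    [0, 0, -0.05, 0, 0, 0],
    [0, 0, -0.15, 0, 0, 0],
    [0, 0, -0.25, 0, 0, 0],
    [0, 0, -0.35, 0, 0, 0],
    [0, 0, -0.45, 0, 0, 0],
    [0, 0, -0.5, 0, 0, 0],
    [0, 0, -0.5, 0, 0, 0],
  ],
)

```text
time_s: 4.03
ee_pos: [604.0, -315.7, 330.3]
tool_rot: [0.003, 0.581, 0.814, 0.002]
ft_force: [1.4, -1.0, -0.2]
finger_gap: 0.243
finger_force: 39.4
```

Run:
```python
from h import *
nose()
im,d,C=snap("wrist","w2.png")
print(move([500,90,335],down(98)))
```

```text
t 4.03 pos [ 604.  -315.7  330.3] yaw 108.96 z [ 0.0074 -0.001  -1.    ] F [ 1.4 -1.  -0.2] gap 20.7
[1.3902, 0.1139, -0.0257, 0.0039, -0.0001, 0.2439]
```

View pics/w2.png

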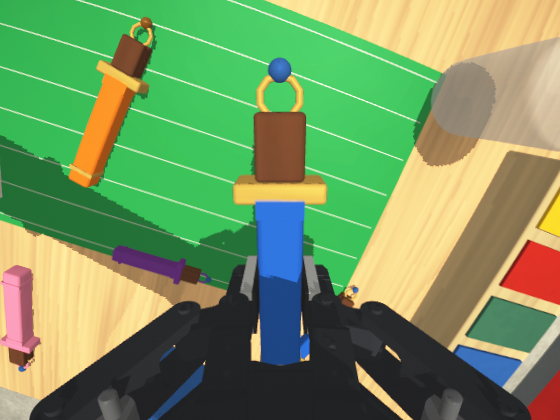

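The clamp is held straight: collar at (280,190), stone (280,70). Next I measure the collar in the tool frame and go to a viewpoint beside the station.

Run:
```python
from h import *
z=np.load("pics/w2.npz",allow_pickle=True); im=z["im"]; d=z["d"]
c=eyes.calibration("wrist"); M=np.array(c["mount"]); C=(np.array(c["intrinsics"]),c["k1"],M[:3,:3],M[:3,3])
P=pts(C,d); h=cv2.cvtColor(im,cv2.COLOR_RGB2HSV)
b=np.zeros(d.shape,bool); b[172:208,228:334]=1
g=b&(h[...,0]>15)&(h[...,0]<32)&(h[...,1]>110)&(d>0)&(d<200)
for r in range(174,206,2):
    k=g[r]; 
    if k.sum()>20: u=np.where(k)[0]; print(r,u.min(),u.max(),P[r][k].mean(0).round(1),h[r][k][:,2].mean().round())
q=P[g]; print("tool x",np.percentile(q[:,0],[2,98]),"y",np.percentile(q[:,1],[1,99]))
b[:]=0;b[212:300,245:315]=1; k=b&(h[...,0]>103)&(h[...,0]<127)&(h[...,1]>110); print("handle top z",np.median(P[k],0), "slope",np.polyfit(P[k][:,0],P[k][:,2],1))
b[:]=0;b[50:85,262:298]=1; k=b&(h[...,0]>103)&(h[...,0]<127)&(h[...,1]>110); print("stone surf",P[k].mean(0), [np.percentile(P[k][:,i],[2,98]) for i in range(3)])
b[:]=0;b[115:178,250:310]=1;k=b&(h[...,2]<120)&(h[...,0]<15);print("brown",np.median(P[k],0),np.polyfit(P[k][:,0],P[k][:,1],1))
print(move([394,152,335],down(97.7)))
print(move([499,-82,335],down(103)))
```

```text
176 240 319 [ 53.6   0.7 170. ] 162.0
178 238 321 [ 53.5   0.3 165.8] 163.0
180 237 322 [ 53.5   0.3 161.9] 164.0
182 236 324 [ 53.5   0.4 157.9] 148.0
184 234 325 [ 53.    0.3 156.1] 216.0
186 233 326 [ 52.2   0.3 155.7] 243.0
188 233 326 [ 51.4   0.3 155.3] 248.0
190 233 326 [ 50.5   0.3 155.4] 246.0
192 233 326 [ 49.6   0.3 155.3] 245.0
194 233 326 [ 48.7   0.3 155.3] 243.0
196 233 326 [ 47.8   0.3 155.4] 241.0
198 234 325 [ 46.9   0.3 155.3] 242.0
200 234 325 [ 45.9   0.3 155.5] 242.0
202 234 324 [ 44.9  -0.2 155.6] 233.0
tool x [44.64007462 53.69982839] y [-19.74929517  20.41868149]
handle top z [ 19.0264683    0.5349542  155.30951819] slope [-1.35080857e-01  1.57559605e+02]
stone surf [ 99.81359968   0.23469112 161.47895926] [array([ 95.72173818, 104.19264317]), array([-4.04853196,  4.27331105]), array([160.50470508, 165.11489862])]
brown [ 68.74513882  10.00217228 156.88651448] [-0.01453969  3.65491007]
[1.7006, -0.153, -0.0266, 0.0039, -0.0002, 0.2506]
[0.8491, -0.0757, -0.0262, 0.0039, 0.0, 0.1328]
```

Call:
drive_tool(
  commands=[
    [0.08, -0.01, -0.02, 0, 0, 0.02],
    [0.2, -0.02, -0.026, 0, 0, 0.06],
    [0.32, -0.03, -0.026, 0, 0, 0.1],
    [0.44, -0.04, -0.026, 0, 0, 0.13],
    [0.56, -0.05, -0.026, 0, 0, 0.13],
    [0.68, -0.06, -0.026, 0, 0, 0.13],
    [0.78, -0.07, -0.026, 0, 0, 0.13],
    [0.85, -0.076, -0.026, 0, 0, 0.13],
    [0.85, -0.076, -0.026, 0, 0, 0.13],
  ],
)

```text
time_s: 4.83
ee_pos: [495.6, -75.8, 331.6]
tool_rot: [-0.005, 0.618, 0.786, 0.0]
ft_force: [-0.2, 0.9, -1.7]
finger_gap: 0.244
finger_force: 39.5
```

Run:
```python
from h import *
nose();print(move([394,152,335],down(97.7)))
```

```text
t 4.83 pos [495.6 -75.8 331.6] yaw 103.63 z [-0.007   0.0063 -1.    ] F [-0.2  0.9 -1.7] gap 20.7
[0.8179, -0.1502, -0.0041, -0.0072, -0.0095, 0.1317]
```

Call:
drive_tool(
  commands=[
    [0.08, -0.015, 0, 0, 0, 0.02],
    [0.19, -0.035, 0, 0, 0, 0.06],
    [0.31, -0.057, 0, 0, 0, 0.1],
    [0.43, -0.08, 0, 0, 0, 0.13],
    [0.55, -0.1, 0, 0, 0, 0.13],
    [0.67, -0.12, 0, 0, 0, 0.13],
    [0.76, -0.14, 0, 0, 0, 0.13],
    [0.818, -0.15, 0, 0, 0, 0.13],
    [0.818, -0.15, 0, 0, 0, 0.13],
    [0.818, -0.15, 0, 0, 0, 0.13],
  ],
)

```text
time_s: 5.67
ee_pos: [398.1, 146.9, 333.0]
tool_rot: [-0.001, 0.66, 0.751, -0.001]
ft_force: [0.7, -0.8, -1.2]
finger_gap: 0.248
finger_force: 39.5
```

Run:
```python
from h import *
nose()
im,d,C=snap("wrist","w3.png")
```

```text
t 5.67 pos [398.1 146.9 333. ] yaw 97.41 z [-3.e-03  9.e-04 -1.e+00] F [ 0.7 -0.8 -1.2] gap 21.0
```

View pics/w3.png

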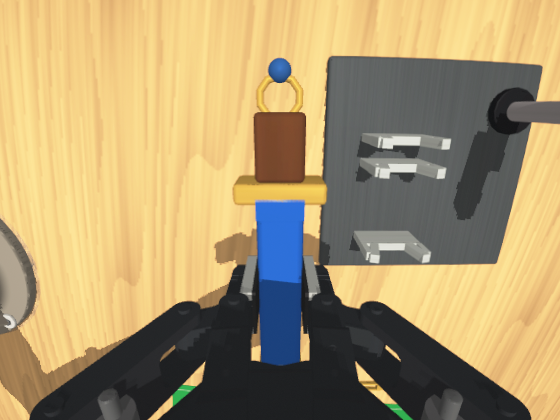

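The station is clear on the right: forks at about (405,142), (402,168) and (392,246), post at (512,110). I fit the station frame from depth.

Run:
```python
from h import *
z=np.load("pics/w3.npz",allow_pickle=True); im=z["im"]; d=z["d"]; C=z["C"]
P=pts(C,d); b=np.zeros(d.shape,bool); b[50:268,328:545]=1
pl=(im.max(2)<100)&b&(abs(P[...,2]-12)<8)
print("plate z",np.median(P[pl][:,2]))
m=cv2.morphologyEx(((im.max(2)<100)&b).astype(np.uint8),cv2.MORPH_CLOSE,np.ones((15,15)))
c=max(cv2.findContours(m,0,1)[0],key=cv2.contourArea); w=on_plane(C,c[:,0],12)[:,:2].astype(np.float32); r=cv2.minAreaRect(w); print("plate",r)
for v_,u_ in ((57,331),(65,541),(263,496),(263,321)): print("corner",on_plane(C,[[u_,v_]],12).round(1))
b[:]=0; b[125:268,345:458]=1
for zlo,zhi,nm in ((64,75,"tops"),(41,49,"floor")):
    k=(b&(P[...,2]>zlo)&(P[...,2]<zhi)&(d>0)&(im.min(2)>120)).astype(np.uint8)
    n,l,s,cc=cv2.connectedComponentsWithStats(k)
    for i in range(1,n):
        if s[i,4]>12:
            q=P[l==i]; v,u=np.where(l==i); f=on_plane(C,np.c_[u,v],69 if nm=="tops" else 45)[:,:2]
            rr=cv2.minAreaRect(f.astype(np.float32)); print(nm,cc[i].round(1),s[i,4],"ctr",np.round(rr[0],1),"size",np.round(rr[1],1),round(rr[2],1),"z",np.median(q[:,2]).round(1))
```

```text
plate z 11.403766942008502
plate ((547.2177734375, 193.38018798828125), (220.90257263183594, 210.82321166992188), 7.468988418579102)
corner [[426.7 283.3  12. ]]
corner [[628.7 310.5  12. ]]
corner [[657.6 100.8  12. ]]
corner [[453.6  76.4  12. ]]
tops [387.2 142. ] 126 ctr [473.6 218.7] size [9.7 7.8] 8.2 z 68.1
tops [443.6 142.9] 133 ctr [518.9 224.5] size [11.6  7.9] 8.5 z 68.0
tops [383.9 171.9] 112 ctr [476.9 194.9] size [8.7 8.2] 7.9 z 68.4
tops [438.6 172.2] 136 ctr [522.3 201.1] size [11.1  9.4] 15.1 z 68.1
tops [374. 257.] 94 ctr [486.5 118.3] size [ 8.1 10.6] 14.1 z 68.1
tops [423.8 256.4] 97 ctr [531.8 124.5] size [11.1  9.1] 6.9 z 68.0
floor [407.1 139.6] 322 ctr [495.1 221.1] size [56.7  8.2] 6.9 z 44.4
floor [403.5 166.5] 318 ctr [499.4 197.3] size [56.4  8.2] 8.0 z 44.5
floor [392.1 244.7] 367 ctr [511.6 120.4] size [63.1 11.9] 7.1 z 44.4
```

Run:
```python
from h import *
print(move([504,161.4,275],down(97.45)))
```

```text
[0.0071, 0.3548, 0.1931, -0.003, -0.0011, -0.0044]
```

Call:
drive_tool(
  commands=[
    [0.007, 0.06, 0, -0.003, -0.001, -0.004],
    [0.007, 0.16, 0, -0.003, -0.001, -0.004],
    [0.007, 0.26, 0, -0.003, -0.001, -0.004],
    [0.007, 0.355, 0.06, -0.003, -0.001, -0.004],
    [0.007, 0.355, 0.12, -0.003, -0.001, -0.004],
    [0.007, 0.355, 0.17, -0.003, -0.001, -0.004],
    [0.007, 0.355, 0.193, -0.003, -0.001, -0.004],
    [0.007, 0.355, 0.193, -0.003, -0.001, -0.004],
    [0.007, 0.355, 0.193, -0.003, -0.001, -0.004],
  ],
)

```text
time_s: 6.47
ee_pos: [504.6, 161.5, 276.4]
tool_rot: [0.0, 0.66, 0.751, 0.001]
ft_force: [0.4, -0.5, -0.8]
finger_gap: 0.25
finger_force: 39.7
```

Run:
```python
from h import *
nose(); print(move([504,161.4,245],down(97.45)))
```

```text
t 6.47 pos [504.6 161.5 276.4] yaw 97.36 z [ 1.7e-03  8.0e-04 -1.0e+00] F [ 0.4 -0.5 -0.8] gap 21.3
[-0.0001, -0.0021, 0.1045, 0.0023, -0.0007, -0.0019]
```

Call:
drive_tool(
  commands=[
    [0, -0.002, 0.05, 0.002, -0.001, -0.002],
    [0, -0.002, 0.1, 0.002, -0.001, -0.002],
    [0, -0.002, 0.12, 0.002, -0.001, -0.002],
    [0, -0.002, 0.135, 0.002, -0.001, -0.002],
    [0, -0.002, 0.135, 0.002, -0.001, -0.002],
  ],
)

```text
time_s: 6.88
ee_pos: [503.9, 162.4, 236.4]
tool_rot: [0.0, 0.659, 0.752, 0.001]
ft_force: [-0.1, -0.7, -1.5]
finger_gap: 0.251
finger_force: 39.7
```

Run:
```python
from h import *
nose(); im,d,C=snap("wrist","w4.png"); s=snap("scene","s4.png")[0]
o=np.zeros((420,800,3),np.uint8); o[:,:480]=im[:,40:520,::-1]; o[:320,480:]=cv2.resize(s[160:260,305:405,::-1],(320,320),interpolation=3); cv2.imwrite("pics/c4.png",o)
```

```text
t 6.88 pos [503.9 162.4 236.4] yaw 97.53 z [ 1.4e-03  3.0e-04 -1.0e+00] F [-0.1 -0.7 -1.5] gap 21.3
```

View pics/c4.png

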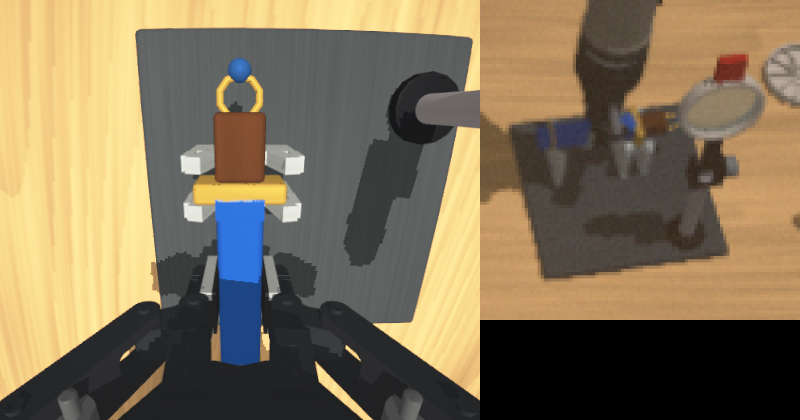

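The clamp sits in the notch flares with its collar between the close forks. I check the clearance numerically.

Run:
```python
from h import *
z=np.load("pics/w4.npz",allow_pickle=True); im=z["im"]; d=z["d"]
c=eyes.calibration("wrist"); M=np.array(c["mount"]); C=(np.array(c["intrinsics"]),c["k1"],M[:3,:3],M[:3,3])
P=pts(C,d); h=cv2.cvtColor(im,cv2.COLOR_RGB2HSV)
g=(h[...,1]<40)&(h[...,2]>150)&(d>0); b=np.zeros(d.shape,bool); b[135:235,210:350]=1; g&=b
n,l,s,cc=cv2.connectedComponentsWithStats(g.astype(np.uint8))
for i in range(1,n):
    if s[i,4]>30:
        q=P[l==i]; q=q[abs(q[:,2]-np.percentile(q[:,2],10))<2]; print(cc[i].round(),s[i,4],"x",np.percentile(q[:,0],[2,98]).round(1),"y",np.percentile(q[:,1],[2,98]).round(1),"z",np.median(q[:,2]).round(1))
b[:]=0; b[172:208,268:334]=1;b[172:208,228:334]=1
g=b&(h[...,0]>15)&(h[...,0]<32)&(h[...,1]>110)&(d>0)&(d<200)&(abs(P[...,2]-155.5)<1.5); q=P[g]; print("collar x",np.percentile(q[:,0],[1,99]),"y",np.percentile(q[:,1],[1,99]),np.median(q[:,2]))
```

```text
[237. 160.] 804 x [55.6 63.1] y [-25.6 -17.9] z 168.1
[325. 159.] 823 x [55.5 63. ] y [21.1 29.1] z 168.1
[330. 208.] 503 x [31.4 39.5] y [21.  28.9] z 168.0
[236. 210.] 491 x [31.6 39.4] y [-26.  -18.1] z 168.1
[313. 211.] 31 x [32.1 32.7] y [20.  20.5] z 171.4
collar x [43.94843011 53.4757697 ] y [-19.94738915  20.41730351] 155.40100193504026
```

Call:
drive_tool(
  commands=[
    [-0.004, 0.005, 0.006, 0, 0, 0],
    [-0.004, 0.005, 0.014, 0, 0, 0],
    [-0.004, 0.005, 0.022, 0, 0, 0],
    [-0.004, 0.005, 0.03, 0, 0, 0],
    [-0.004, 0.005, 0.037, 0, 0, 0],
    [-0.004, 0.005, 0.041, 0, 0, 0],
    [-0.004, 0.005, 0.041, 0, 0, 0],
    [-0.004, 0.005, 0.041, 0, 0, 0],
  ],
)

```text
time_s: 7.65
ee_pos: [505.5, 161.7, 223.9]
tool_rot: [0.0, 0.659, 0.752, 0.001]
ft_force: [-0.1, -0.7, -0.5]
finger_gap: 0.246
finger_force: 39.7
```

Call:
drive_tool(
  commands=[
    [0, 0, 0.003, 0, 0, 0],
    [0, 0, 0.003, 0, 0, 0],
    [0, 0, 0.003, 0, 0, 0],
  ],
)

```text
time_s: 7.9
ee_pos: [505.5, 161.7, 223.2]
tool_rot: [0.0, 0.659, 0.752, 0.001]
ft_force: [-0.2, 0.6, -1.5]
finger_gap: 0.243
finger_force: 39.7
```

Call:
drive_tool(
  commands=[
    [0, 0, 0.003, 0, 0, 0],
    [0, 0, 0.003, 0, 0, 0],
    [0, 0, 0.003, 0, 0, 0],
  ],
)

```text
time_s: 8.15
ee_pos: [505.5, 161.6, 222.2]
tool_rot: [0.0, 0.659, 0.752, 0.001]
ft_force: [-0.5, -0.1, -1.5]
finger_gap: 0.244
finger_force: 39.7
```

Call:
drive_tool(
  commands=[
    [0, 0, 0.003, 0, 0, 0],
    [0, 0, 0.003, 0, 0, 0],
    [0, 0, 0.003, 0, 0, 0],
  ],
)

```text
time_s: 8.4
ee_pos: [505.6, 161.7, 221.4]
tool_rot: [0.0, 0.659, 0.752, 0.001]
ft_force: [0.7, -0.1, -1.1]
finger_gap: 0.251
finger_force: 39.8
```

Call:
drive_tool(
  commands=[
    [0, 0, 0.003, 0, 0, 0],
    [0, 0, 0.003, 0, 0, 0],
    [0, 0, 0.003, 0, 0, 0],
  ],
)

```text
time_s: 8.65
ee_pos: [505.6, 161.8, 221.3]
tool_rot: [0.001, 0.659, 0.752, 0.001]
ft_force: [-1.1, -1.6, 5.3]
finger_gap: 0.251
finger_force: 40.5
```

Call:
drive_tool(
  commands=[
    [0, 0, 0.002, 0, 0, 0],
    [0, 0, 0.002, 0, 0, 0],
    [0, 0, 0.002, 0, 0, 0],
  ],
)

```text
time_s: 8.9
ee_pos: [505.6, 161.8, 221.3]
tool_rot: [0.001, 0.659, 0.752, 0.001]
ft_force: [-3.0, -1.8, 8.4]
finger_gap: 0.246
finger_force: 41.1
```

Call:
drive_tool(
  commands=[
    [0, 0, -0.002, 0, 0, 0],
    [0, 0, -0.002, 0, 0, 0],
    [0, 0, -0.002, 0, 0, 0],
    [0, 0, -0.002, 0, 0, 0],
    [0, 0, -0.002, 0, 0, 0],
    [0, 0, -0.002, 0, 0, 0],
    [0, 0, -0.002, 0, 0, 0],
    [0, 0, -0.002, 0, 0, 0],
  ],
  hand=-0.3,
)

```text
time_s: 9.57
ee_pos: [505.5, 161.7, 220.4]
tool_rot: [0.0, 0.659, 0.752, 0.001]
ft_force: [-0.1, 0.4, 0.4]
finger_gap: 0.652
finger_force: 0.0
```

Call:
drive_tool(
  commands=[
    [0, 0, -0.05, 0, 0, 0],
    [0, 0, -0.15, 0, 0, 0],
    [0, 0, -0.25, 0, 0, 0],
    [0, 0, -0.35, 0, 0, 0],
    [0, 0, -0.4, 0, 0, 0],
    [0, 0, -0.4, 0, 0, 0],
  ],
)

```text
time_s: 10.07
ee_pos: [506.6, 162.7, 344.8]
tool_rot: [0.003, 0.659, 0.752, 0.005]
ft_force: [0.9, 0.3, 0.8]
finger_gap: 0.646
finger_force: 0.0
```

Run:
```python
from h import *
s=nose(); print(s["joint_positions"]); im,d,C=snap("wrist","w5.png"); P=pts(C,d); h=cv2.cvtColor(im,cv2.COLOR_RGB2HSV)
blue=(h[...,0]>103)&(h[...,0]<127)&(h[...,1]>110)&(P[...,2]>40)&(P[...,2]<110)&(d>0)
q=P[blue]; print("blue z",np.percentile(q[:,2],[5,50,95]))
br=(h[...,0]<15)&(h[...,2]<130)&(h[...,1]>80)&(P[...,2]>40)&(P[...,2]<90); print("brown z",np.median(P[br],0))
g=(h[...,0]>15)&(h[...,0]<32)&(h[...,1]>110)&(P[...,2]>60)&(P[...,2]<75); print("gold",np.median(P[g],0))
# head
t=snap("top","t5.png"); PT=pts(t[2],t[1]); k=(PT[...,2]>170)&(PT[...,0]>570)&(PT[...,0]<640)&(PT[...,1]>200)&(PT[...,1]<330); print(k.sum(),PT[k].min(0),PT[k].max(0))
ps=snap("scene","s5.png"); PS=pts(ps[2],ps[1])
hs=cv2.cvtColor(ps[0],cv2.COLOR_RGB2HSV); ht=cv2.cvtColor(t[0],cv2.COLOR_RGB2HSV)
a=np.radians(7.45); ex=np.array([np.cos(a),np.sin(a)]); ey=np.array([-ex[1],ex[0]]); O=np.array([503,170.4])
for nm,PP,hh in (("top",PT,ht),("scene",PS,hs)):
    rd=((hh[...,0]<6)|(hh[...,0]>174))&(hh[...,1]>120)&(PP[...,2]>200)
    q=PP[rd]; st=np.c_[(q[:,:2]-O)@ex,(q[:,:2]-O)@ey,q[:,2]]; print(nm,len(q),st.min(0).round(),st.max(0).round(),np.median(st,0).round(1))
o=np.zeros((420,800,3),np.uint8); o[:,:480]=im[:,40:520,::-1]; o[:320,480:]=cv2.resize(ps[0][160:260,305:405,::-1],(320,320),interpolation=3); cv2.imwrite("pics/c5.png",o)
```

```text
t 10.07 pos [506.6 162.7 344.8] yaw 97.55 z [ 0.0101  0.0033 -0.9999] F [0.9 0.3 0.8] gap 54.9
[ 0.11475986  0.37299429 -0.60033934  1.64378351  0.22577855  1.18380355
 -0.40528693]
blue z [63.67595052 66.06967146 67.19276831]
brown z [495.27695201 227.68102044  65.22200016]
gold [503.1803273  210.26625726  66.19588776]
207 [582.61897041 219.28955068 206.32673745] [606.49771508 304.78245173 330.19804773]
top 60 [ -60. -209.  286.] [ 100.   99. 1524.] [ 94.7  76.2 324.4]
scene 51 [  94. -417.  295.] [ 948.   89. 1562.] [102.9  77.5 315.4]
```

View pics/c5.png

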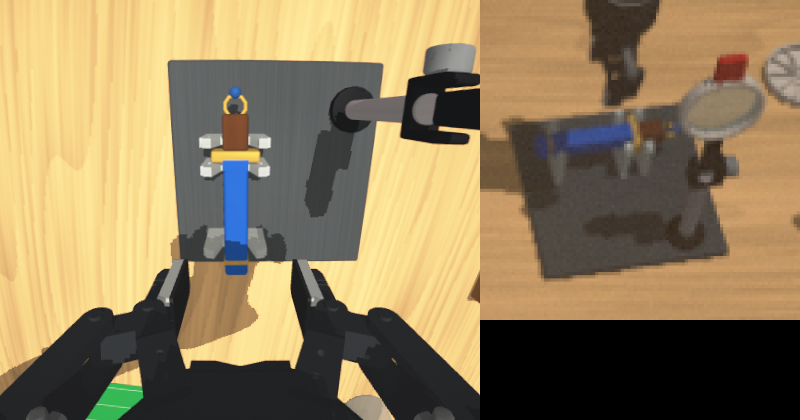

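The clamp is seated: its top is at z≈66 mm and the collar lies between the two forks. Next I shut the fingers, go behind the raised head on its +x side, and turn the tool a quarter turn.

```bash
cat >> h.py <<'E'
A=np.radians(7.45); EX=np.array([np.cos(A),np.sin(A)]); EY=np.array([-EX[1],EX[0]]); O=np.array([503,170.4])
def S(x,y,z): return [*(O+x*EX+y*EY),z]
def inS(p): q=np.array(p[:2])-O; return np.round([q@EX,q@EY,p[2]],1)
E
python3 - <<'E'
from h import *
print(move(S(80,-15,479),down(140)))
E
```

```text
[-0.0194, 0.2639, -0.4652, -0.0003, 0.0001, -0.9435]
```

Call:
drive_tool(
  commands=[
    [0, 0, -0.1, 0, 0, 0],
    [0, 0, -0.22, 0, 0, -0.1],
    [0, 0, -0.34, 0, 0, -0.2],
    [0, 0.05, -0.44, 0, 0, -0.35],
    [-0.01, 0.12, -0.465, 0, 0, -0.5],
    [-0.019, 0.2, -0.465, 0, 0, -0.65],
    [-0.019, 0.264, -0.465, 0, 0, -0.8],
    [-0.019, 0.264, -0.465, 0, 0, -0.943],
    [-0.019, 0.264, -0.465, 0, 0, -0.943],
    [-0.019, 0.264, -0.465, 0, 0, -0.943],
  ],
  hand=1,
  force=40,
)

```text
time_s: 11.05
ee_pos: [584.4, 166.3, 477.9]
tool_rot: [-0.001, 0.343, 0.939, -0.0]
ft_force: [-0.1, -0.1, 0.2]
finger_gap: -0.004
finger_force: 0.0
```

Run:
```python
from h import *
s=nose();print(inS(s["ee_pos"]),np.round(s["joint_positions"],2))
print(move(S(146,-15,479),down(187.45)));print(move(S(146,80,479),down(187.45)))
```

```text
t 11.05 pos [584.4 166.3 477.9] yaw 139.86 z [-2.7e-03  1.0e-04 -1.0e+00] F [-0.1 -0.1  0.2] gap -0.3
[ 80.2 -14.6 477.9] [ 0.13  0.5  -0.72  1.17  0.32  1.59  0.34]
[-0.1489, 0.161, -0.0043, -0.0009, -0.0035, -1.0575]
[0.0849, 0.3746, -0.0042, -0.0009, -0.0035, -1.0575]
```

Call:
drive_tool(
  commands=[
    [-0.05, 0.05, 0, 0, 0, -0.15],
    [-0.1, 0.11, 0, 0, 0, -0.3],
    [-0.149, 0.161, -0.004, 0, -0.003, -0.45],
    [-0.149, 0.161, -0.004, 0, -0.003, -0.6],
    [-0.1, 0.21, -0.004, 0, -0.003, -0.75],
    [-0.03, 0.27, -0.004, 0, -0.003, -0.9],
    [0.04, 0.335, -0.004, 0, -0.003, -1.0],
    [0.085, 0.375, -0.004, 0, -0.003, -1.0],
    [0.085, 0.375, -0.004, 0, -0.003, -1.0],
    [0.085, 0.375, -0.004, 0, -0.003, -1.0],
  ],
)

```text
time_s: 11.88
ee_pos: [635.9, 270.7, 480.9]
tool_rot: [0.001, -0.045, 0.999, -0.001]
ft_force: [0.2, 0.6, 0.7]
finger_gap: -0.002
finger_force: 0.0
```

Run:
```python
from h import *
s=nose();print(inS(s["ee_pos"]),np.round(s["joint_positions"],2))
print(move(S(146,80,479),down(187.45)))
im,d,C=snap("scene","s6.png"); w=snap("wrist","w6.png")[0]
o=np.zeros((420,800,3),np.uint8); o[:,:480]=w[:,40:520,::-1]; o[:320,480:]=cv2.resize(im[130:240,315:425,::-1],(320,320),interpolation=3); cv2.imwrite("pics/c6.png",o)
H=np.array([115,150]); p0=None
for th in np.r_[95,np.arange(90,-1,-5)]:
    t=np.radians(th); rc=157+13*(95-th)/95
    c=H+rc*np.array([-np.cos(t),np.sin(t)])+5*np.array([np.sin(t),np.cos(t)]); T=c+[11,0]
    if p0 is None:p0=T
    print(th,T.round(1),((p0-T)/300).round(3))
```

```text
t 11.88 pos [635.9 270.7 480.9] yaw -174.89 z [ 0.0025 -0.001  -1.    ] F [0.2 0.6 0.7] gap -0.1
[144.8  82.3 480.9] [-0.09  0.72 -0.82  0.84  0.52  1.73  0.98]
[-0.0043, -0.0073, 0.0064, -0.0016, 0.003, -0.052]
95 [144.7 306. ] [0. 0.]
90 [131.  307.7] [ 0.046 -0.006]
85 [117.2 308.2] [ 0.092 -0.007]
80 [103.3 307.5] [ 0.138 -0.005]
75 [ 89.5 305.6] [0.184 0.001]
70 [ 75.8 302.5] [0.229 0.012]
65 [ 62.4 298.1] [0.274 0.026]
60 [ 49.4 292.6] [0.317 0.045]
55 [ 36.9 286. ] [0.359 0.067]
50 [ 25.  278.2] [0.399 0.093]
45 [ 13.7 269.4] [0.437 0.122]
40 [  3.2 259.6] [0.472 0.155]
35 [ -6.5 248.9] [0.504 0.19 ]
30 [-15.2 237.3] [0.533 0.229]
25 [-22.9 224.9] [0.558 0.27 ]
20 [-29.5 211.9] [0.58  0.314]
15 [-34.9 198.3] [0.599 0.359]
10 [-39.2 184.2] [0.613 0.406]
5 [-42.2 169.7] [0.623 0.454]
0 [-44. 155.] [0.629 0.503]
```

View pics/c6.png

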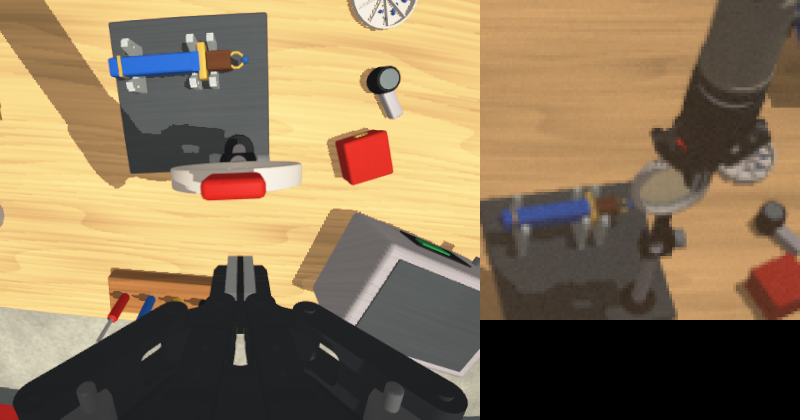

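The wrist view shows the tab's edge at (233,187), directly ahead of the shut fingers at (240,280), which are on its back side. First I trim the pose, then sweep along the arc.

Call:
drive_tool(
  commands=[
    [-0.004, -0.008, 0.006, -0.001, 0.003, -0.052],
    [-0.004, -0.008, 0.006, -0.001, 0.003, -0.052],
    [-0.004, -0.008, 0.006, -0.001, 0.003, -0.052],
  ],
)

```text
time_s: 12.23
ee_pos: [639.4, 264.7, 479.6]
tool_rot: [0.001, -0.062, 0.998, -0.0]
ft_force: [0.1, -0.6, 0.3]
finger_gap: 0.002
finger_force: 0.0
```

Run:
```python
from h import *
s=nose();print(inS(s["ee_pos"]))
```

```text
t 12.23 pos [639.4 264.7 479.6] yaw -172.93 z [ 1.6e-03 -7.0e-04 -1.0e+00] F [ 0.1 -0.6  0.3] gap 0.2
[147.4  75.8 479.6]
```

Call:
drive_tool(
  commands=[
    [0.03, 0.012, -0.003, 0, 0, 0],
    [0.055, 0.012, -0.004, 0, 0, 0],
    [0.078, 0.012, -0.004, 0, 0, 0],
    [0.1, 0.012, -0.005, 0, 0, 0],
    [0.124, 0.012, -0.004, 0, 0, 0],
    [0.147, 0.012, -0.003, 0, 0, 0],
    [0.17, 0.012, 0, 0, 0, 0],
    [0.193, 0.012, 0.003, 0, 0, 0],
    [0.193, 0.012, 0.003, 0, 0, 0],
  ],
)

```text
time_s: 12.98
ee_pos: [580.4, 261.9, 479.2]
tool_rot: [0.001, -0.063, 0.998, -0.0]
ft_force: [-0.4, 0.2, -0.4]
finger_gap: -0.001
finger_force: 0.0
```

Run:
```python
from h import *
s=nose();print(inS(s["ee_pos"])-[0,0,173])
```

```text
t 12.98 pos [580.4 261.9 479.2] yaw -172.8 z [ 2.5e-03 -2.0e-04 -1.0e+00] F [-0.4  0.2 -0.4] gap -0.1
[ 88.6  80.7 306.2]
```

```bash
cat >> h.py <<'E'
def tab(name="wrist"):
    im,d,C=snap(name); P=pts(C,d); h=cv2.cvtColor(im,cv2.COLOR_RGB2HSV)
    Q=np.stack([(P[...,:2]-O)@EX,(P[...,:2]-O)@EY,P[...,2]],-1)
    near=(abs(Q[...,1]-80)<30)&(Q[...,2]>110)&(Q[...,2]<340)&(Q[...,0]<140)&(Q[...,0]>-70)&(d>0)
    r=near&((h[...,0]<7)|(h[...,0]>173))&(h[...,1]>120)
    w=near&(h[...,1]<60)&(h[...,2]>120)
    return im,Q,r,w
E
python3 - <<'E'
from h import *
for n in("wrist","top"):
    im,Q,r,w=tab(n); q=Q[r]; print(n,len(q)); 
    if len(q): print(np.percentile(q,[2,50,98],axis=0).round(1).tolist())
E
```

```text
wrist 1441
[[66.3, 65.8, 292.8], [69.6, 79.2, 317.1], [74.6, 92.6, 319.2]]
top 35
[[68.1, 65.0, 291.6], [74.6, 69.1, 315.9], [82.9, 79.2, 322.8]]
```

Call:
drive_tool(
  commands=[
    [0.042, 0, 0.013, 0, 0, 0],
    [0.087, 0, 0.027, 0, 0, 0],
    [0.13, 0, 0.046, 0, 0, 0],
    [0.172, 0, 0.068, 0, 0, 0],
    [0.212, 0, 0.094, 0, 0, 0],
    [0.25, 0, 0.123, 0, 0, 0],
    [0.285, 0, 0.156, 0, 0, 0],
    [0.317, 0, 0.191, 0, 0, 0],
    [0.346, 0, 0.23, 0, 0, 0],
    [0.346, 0, 0.23, 0, 0, 0],
  ],
)

```text
time_s: 13.92
ee_pos: [476.7, 249.0, 408.1]
tool_rot: [-0.001, -0.064, 0.998, -0.001]
ft_force: [-0.3, -0.5, 0.7]
finger_gap: 0.001
finger_force: 0.0
```

Run:
```python
from h import *
s=nose();print(inS(s["ee_pos"])-[0,0,173])
im,Q,r,w=tab("wrist"); q=Q[r]; print(len(q),np.percentile(q,[2,50,98],axis=0).round(1).tolist())
```

```text
t 13.92 pos [476.7 249.  408.1] yaw -172.66 z [-0.0016 -0.0019 -1.    ] F [-0.3 -0.5  0.7] gap 0.1
[-15.9  81.4 235.1]
1562 [[-37.5, 65.1, 228.4], [-31.9, 78.4, 235.2], [-16.5, 93.3, 238.4]]
```

Call:
drive_tool(
  commands=[
    [0.013, -0.004, 0.015, 0, 0, 0],
    [0.025, -0.004, 0.034, 0, 0, 0],
    [0.036, -0.004, 0.056, 0, 0, 0],
    [0.047, -0.004, 0.078, 0, 0, 0],
    [0.057, -0.004, 0.1, 0, 0, 0],
    [0.066, -0.004, 0.123, 0, 0, 0],
    [0.074, -0.004, 0.147, 0, 0, 0],
    [0.08, -0.004, 0.17, 0, 0, 0],
    [0.088, -0.004, 0.205, 0, 0, 0],
    [0.088, -0.004, 0.205, 0, 0, 0],
  ],
)

```text
time_s: 14.8
ee_pos: [450.7, 244.3, 345.5]
tool_rot: [-0.002, -0.064, 0.998, -0.001]
ft_force: [-0.8, -0.2, 0.6]
finger_gap: -0.002
finger_force: 0.0
```

```bash
cat >> h.py <<'E'
def tilt(name="wrist"):
    im,Q,r,w=tab(name); out=[]
    for nm,m in (("tab",r),("ring",w),("both",None)):
        if m is None: continue
        m=cv2.erode(m.astype(np.uint8),np.ones((3,3)))>0
        q=Q[m]
        if len(q)<50: continue
        # robust plane z = a x + b y + c on top surface
        k=np.ones(len(q),bool)
        for _ in range(8):
            p=np.linalg.lstsq(np.c_[q[k],np.ones(k.sum())][:,[0,1,3]],q[k][:,2],rcond=None)[0]
            e=q[:,2]-(q[:,:2]@p[:2]+p[2]); k=(e>-2)&(e<2) if _>3 else e>np.median(e)-2
        print(nm,k.sum(),"tilt deg",np.degrees(np.arctan(-p[0])).round(2),"roll",np.degrees(np.arctan(p[1])).round(2),"z at centre",(q[k][:,2].mean()).round(1),"x",q[k][:,0].min().round(),q[k][:,0].max().round(),"z@hinge",(p@[115,80,1]).round(1),"z@tab",(p@[-45,80,1]).round(1))
E
python3 - <<'E'
from h import *
s=nose();print(inS(s["ee_pos"])-[0,0,173]); tilt()
E
```

```text
t 14.8 pos [450.7 244.3 345.5] yaw -172.64 z [-0.0033 -0.002  -1.    ] F [-0.8 -0.2  0.6] gap -0.1
[-42.3  80.1 172.5]
tab 790 tilt deg -1.3 roll 0.19 z at centre 170.6 x -58.0 -43.0 z@hinge 174.4 z@tab 170.8
ring 336 tilt deg 9.46 roll 0.19 z at centre 163.2 x -23.0 40.0 z@hinge 145.7 z@tab 172.4
```

Call:
drive_tool(
  commands=[
    [0.002, 0, 0.01, 0, 0, 0],
    [0.003, 0, 0.02, 0, 0, 0],
    [0.004, 0, 0.03, 0, 0, 0],
    [0.005, 0, 0.04, 0, 0, 0],
    [0.006, 0, 0.048, 0, 0, 0],
    [0.006, 0, 0.048, 0, 0, 0],
    [0.006, 0, 0.048, 0, 0, 0],
  ],
)

```text
time_s: 15.43
ee_pos: [450.2, 244.7, 333.4]
tool_rot: [0.001, -0.064, 0.998, 0.0]
ft_force: [0.2, 1.0, 0.1]
finger_gap: 0.002
finger_force: 0.0
```

Run:
```python
from h import *
s=nose();print(inS(s["ee_pos"])-[0,0,173]); tilt()
```

```text
t 15.43 pos [450.2 244.7 333.4] yaw -172.67 z [ 1.2e-03  5.0e-04 -1.0e+00] F [0.2 1.  0.1] gap 0.2
[-42.7  80.6 160.4]
tab 925 tilt deg -3.63 roll -0.04 z at centre 158.3 x -59.0 -42.0 z@hinge 169.0 z@tab 158.8
ring 355 tilt deg 5.43 roll 0.1 z at centre 155.4 x -24.0 34.0 z@hinge 145.1 z@tab 160.3
```

Call:
drive_tool(
  commands=[
    [0, 0, -0.1, 0, 0, 0],
    [0, 0, -0.22, 0, 0, 0],
    [0, -0.08, -0.34, 0, 0, 0],
    [0, -0.18, -0.45, 0, 0, 0],
    [0, -0.23, -0.5, 0, 0, 0],
    [0, -0.23, -0.5, 0, 0, 0],
    [0, -0.23, -0.5, 0, 0, 0],
  ],
)

```text
time_s: 16.07
ee_pos: [459.4, 175.5, 484.4]
tool_rot: [0.002, -0.062, 0.998, 0.0]
ft_force: [-0.0, 0.2, -0.5]
finger_gap: -0.004
finger_force: 0.0
```

Run:
```python
from h import *
s=nose();print(inS(s["ee_pos"])); tilt()
im,Q,r,w=tab("wrist"); cv2.imwrite("pics/w7.png",im[:,:,::-1]); q=Q[r]
hist=np.histogram(q[:,2],bins=np.arange(140,170,2)); print(hist)
for x in range(-60,60,8):
    m=(r|w)&(abs(Q[...,0]-x)<4); 
    if m.sum()>15: print(x,m.sum(),np.percentile(Q[m][:,2],[10,50,75,90]).round(1))
```

```text
t 16.07 pos [459.4 175.5 484.4] yaw -172.86 z [ 0.0036  0.0012 -1.    ] F [-0.   0.2 -0.5] gap -0.3
[-42.6  10.7 484.4]
tab 692 tilt deg 1.51 roll 0.5 z at centre 158.2 x -58.0 -28.0 z@hinge 154.0 z@tab 158.3
ring 2527 tilt deg 1.31 roll -0.02 z at centre 153.9 x -25.0 55.0 z@hinge 151.6 z@tab 155.3
(array([  0,   0,   0,   0,   0,   1,   6,  30, 346, 446,   6,   0,   0,
         0]), array([140, 142, 144, 146, 148, 150, 152, 154, 156, 158, 160, 162, 164,
       166, 168]))
-60 83 [155.6 157.1 158.  158.6]
-52 224 [157.1 158.4 158.8 159.2]
-44 206 [157.  158.2 158.8 159.2]
-36 201 [157.  158.  158.5 158.9]
-28 234 [156.4 158.4 159.4 159.9]
-20 313 [154.4 159.  159.8 160.3]
-12 344 [153.7 154.6 155.3 159.3]
-4 358 [153.5 154.3 154.7 155.2]
4 340 [153.1 154.  154.5 154.9]
12 352 [153.2 153.9 154.4 154.7]
20 330 [152.9 153.7 154.2 154.6]
28 318 [152.7 153.5 154.  154.3]
36 292 [152.5 153.4 153.9 154.2]
44 331 [152.5 153.4 154.2 157.7]
52 343 [152.5 155.8 157.7 158.4]
```

View pics/w7.png

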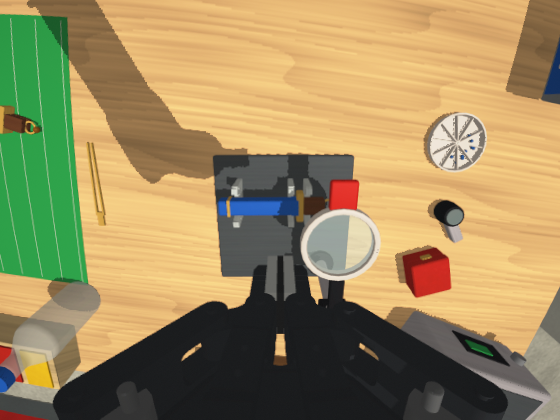

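```bash
cat >> h.py <<'E'
def glass():
    im,d,C=snap("wrist"); P=pts(C,d); Q=np.stack([(P[...,:2]-O)@EX,(P[...,:2]-O)@EY,P[...,2]],-1)
    def fit(m,n):
        q=Q[m]; k=np.ones(len(q),bool)
        for _ in range(6):
            p=np.linalg.lstsq(np.c_[q[k][:,:2],np.ones(k.sum())],q[k][:,2],rcond=None)[0]; e=q[:,2]-(q[:,:2]@p[:2]+p[2]); k=abs(e-np.median(e))<1.5
        print(n,k.sum(),"tilt",np.degrees(np.arctan(-p[0])).round(2),"roll",np.degrees(np.arctan(p[1])).round(2),"z0",np.round(p@[15,80,1],2))
    rr=np.hypot(Q[...,0]-15,Q[...,1]-80); zz=(d>0)&(abs(Q[...,2]-155)<9)
    fit(zz&(rr<32),"glass"); fit(zz&(rr>37)&(rr<46)&(Q[...,2]>156-0),"ring")
    h=cv2.cvtColor(im,cv2.COLOR_RGB2HSV); fit(zz&((h[...,0]<7)|(h[...,0]>173))&(h[...,1]>120),"tab")
    fit((d>0)&(abs(Q[...,2])<6)&(Q[...,0]>-200)&(Q[...,0]<140)&(Q[...,1]<300),"table"); fit((d>0)&(abs(Q[...,2]-12)<4)&(abs(Q[...,0]-30)<90)&(abs(Q[...,1]-10)<90),"plate")
E
python3 - <<'E'
from h import *
glass(); glass()
E
```

```text
glass 2219 tilt 1.27 roll -0.01 z0 153.84
ring 1238 tilt 1.29 roll -0.0 z0 158.66
tab 754 tilt 0.38 roll -0.27 z0 157.69
table 68032 tilt -0.05 roll -0.09 z0 -0.71
plate 6743 tilt -0.05 roll -0.06 z0 11.11
glass 2215 tilt 1.35 roll 0.09 z0 153.86
ring 1244 tilt 1.31 roll 0.02 z0 158.62
tab 751 tilt 0.85 roll 0.19 z0 157.27
table 68118 tilt -0.05 roll -0.09 z0 -0.71
plate 6728 tilt -0.01 roll -0.1 z0 11.05
```

Call:
drive_tool(
  commands=[
    [0, 0.1, 0.1, 0, 0, 0],
    [0, 0.2, 0.2, 0, 0, 0],
    [0, 0.23, 0.32, 0, 0, 0],
    [0, 0.23, 0.42, 0, 0, 0],
    [0, 0.23, 0.48, 0, 0, 0],
    [0, 0.23, 0.5, 0, 0, 0],
    [0, 0.23, 0.506, 0, 0, 0],
    [0, 0.23, 0.512, 0, 0, 0],
    [0, 0.23, 0.512, 0, 0, 0],
    [0, 0.23, 0.512, 0, 0, 0],
  ],
)

```text
time_s: 17.1
ee_pos: [450.6, 245.1, 331.2]
tool_rot: [0.002, -0.064, 0.998, 0.001]
ft_force: [1.2, -0.5, 1.0]
finger_gap: 0.001
finger_force: 0.0
```

Call:
drive_tool(
  commands=[
    [0, 0, -0.1, 0, 0, 0],
    [0, 0, -0.22, 0, 0, 0],
    [0, -0.08, -0.34, 0, 0, 0],
    [0, -0.18, -0.45, 0, 0, 0],
    [0, -0.23, -0.5, 0, 0, 0],
    [0, -0.23, -0.5, 0, 0, 0],
    [0, -0.23, -0.5, 0, 0, 0],
  ],
)

```text
time_s: 17.68
ee_pos: [459.3, 175.6, 481.7]
tool_rot: [0.003, -0.062, 0.998, 0.001]
ft_force: [-0.0, -0.6, 0.3]
finger_gap: -0.003
finger_force: 0.0
```

Run:
```python
from h import *
nose(); glass(); glass()
```

```text
t 17.68 pos [459.3 175.6 481.7] yaw -172.87 z [ 0.0053  0.0015 -1.    ] F [-0.  -0.6  0.3] gap -0.2
glass 2220 tilt -0.06 roll 0.01 z0 151.36
ring 751 tilt -0.02 roll -0.02 z0 156.64
tab 728 tilt -0.45 roll -0.39 z0 154.68
table 68811 tilt -0.04 roll -0.09 z0 -0.71
plate 6852 tilt -0.02 roll -0.05 z0 11.1
glass 2243 tilt 0.01 roll -0.04 z0 151.41
ring 779 tilt 0.03 roll 0.05 z0 156.63
tab 737 tilt -0.39 roll 0.28 z0 154.71
table 68902 tilt -0.04 roll -0.09 z0 -0.69
plate 6757 tilt -0.0 roll -0.1 z0 11.08
```

The head is level to within about 0.1°, and the robot is clear of everything. One last numeric check of the clamp, then I hand in.

Run:
```python
from h import *
im,d,C=snap("wrist"); P=pts(C,d); h=cv2.cvtColor(im,cv2.COLOR_RGB2HSV)
Q=np.stack([(P[...,:2]-O)@EX,(P[...,:2]-O)@EY,P[...,2]],-1)
b=(h[...,0]>103)&(h[...,0]<127)&(h[...,1]>110)&(Q[...,2]>55)&(Q[...,2]<75)&(abs(Q[...,0])<30)&(abs(Q[...,1])<100); q=Q[b]
print(np.percentile(q,[2,50,98],axis=0).round(1).tolist())
g=(h[...,0]>15)&(h[...,0]<32)&(h[...,1]>110)&(Q[...,2]>60)&(Q[...,2]<75)&(abs(Q[...,1]-40)<10); print(np.percentile(Q[g],[2,50,98],axis=0).round(1).tolist())
ok=abs(np.median(q[:,2])-66.5)<2 and abs(np.median(q[:,0]))<3
print(ok)
if ok: print(robot.job_done())
```

```text
[[-9.3, -72.0, 57.9], [0.0, -16.3, 65.9], [11.3, 34.5, 67.6]]
[[-19.2, 34.4, 63.5], [-0.5, 40.2, 65.8], [21.1, 44.5, 67.6]]
True
the job is handed in; nothing more can be done
None
```

The blue clamp lies fully down in the cradle with its collar between the close-set forks, the magnifier head is level over the stone to within about 0.1°, and the job was handed in at about 18 s with the robot touching nothing.

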